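# Load a hood form into the drying case

## Robot

A 6-joint arm with a two-finger parallel gripper is mounted at the origin on the work surface. World frame = base frame: x ahead of the robot, y to its left, z up, the work surface at z = 0. Lengths are in m, angles in rad, forces in N, time in s.
With the tool pointing down it reaches from about 0.25 to 0.725 m from the base axis. Payload 4 kg.
Tool frame: the origin (TCP) lies midway between the tips of the shut fingers; the grasp point (between the pads) lies 19 mm behind it; z points along the fingers, y is the line along which they close (so a half turn about z gives the same grasp; the last joint's range is limited). The gripper opens to 85 mm and grips with 20 to 120 N. Pads are 22 mm wide; open, the fingers measure 114 mm over their backs; the gripper's body (76 mm by 85 mm) begins 54 mm behind the grasp point. The pads swing forward as they close: fully open they stand 13 mm farther back than shut.
Start: joints at [-1.247, 0.241, 0.005, 1.335, 0, 1.571], TCP at [0.159, -0.474, 0.195] pointing down, gripper open.
Joint ranges: [-2.72, 2.72], [-1.05, 1.87], [-1.09, 1.28], [-1.99, 2.15], [-1.42, 1.44], [-3.14, 3.14]. Speed limits (rad/s): [2.79, 2.79, 3.14, 3.14, 3.14, 3.14].

## Interface

Orientations are given as a unit quaternion [x, y, z, w].
In Python, from workcell import monitor, vision, job gives the robot as it stands.
- The arm moves only by the tool move_arm, never from a script. Its argument "moves" is a list that holds one entry, the list of rows, each a list of 5 numbers: the shift along the world's x, y, z in m, then the turn about the world's z in degrees, then the opening in per cent of the stroke, from 0 (shut) to 100 (fully open). In form: [[[x, y, z, turn, gripper], ...]]. A call has 1 to 5 rows; each row is the pose to reach, as a shift and turn from the pose commanded when the call began; what a row does not reach only later rows make up. A row lasts 1/8 s, in which the tool goes at most 62.5 mm and 10.7 degrees, less where a joint would pass 70% of its speed; a pose out of reach is approached as far as the arm can. A call with a gripper value outside its range is refused whole. The fingers move at their own pace and stop on an object; the grip force is fixed at half the most. Time passes only in rows, so rows that repeat a pose let the fingers close. It gives the time, the measured TCP pose, the force, the opening and the grip force at its end, in the units of the state.
- monitor.get_obs(): the state, without advancing time (a new reading comes with each control period).
- vision.camera(name): name is "side" or "top"; returns a dict with "color" (420x560x3 uint8, red, green, blue), "camera_matrix" (3x3 intrinsics, pixels), "k1" (the pictures are not rectified: a ray, as slopes to the right and down, at radius r is drawn at 1 + k1 r^2 times it, then the intrinsics apply), "eye" and "attitude" of the camera in the world. Camera axes: x right, y up, looking along -z (the intrinsics and any distortion apply to the point x, -y, -z); pixel columns grow to the right and rows downward; lengths in m; the calibration is good to about 2 mm. A picture is of the moment at which its call begins. There is no depth.
- job.job_done(): hands the job in; it is judged then, once.
The state is a dict: "clock": time; "joint_pos": joint angles; "joint_vel": joint speeds; "tau": joint torques, N m; "eef_pos": TCP position; "tool_rot": TCP orientation; "ft_force": force on the tool from outside, world axes, zero at the start; "ft_torque": the same for the moment, N m; "grip_width": finger opening in m; "grasp_force": force on a finger pad.
Only numpy, scipy, OpenCV 4.12 (cv2) and the standard library are available. Lean on these libraries where they do the work, as an engineer would, in place of code of your own. Each camera call takes 0.05 s, during which the arm holds its last target. There are 200 camera calls.

## Task

Draw the handled wooden form by its head out of the wooden rest that covers its handle, lay it flat on the drying case's loading shelf with its nose towards the flap and let go of it. Then take it by the handle and push it head first through the sprung flap, home against the back stop, so that the flap falls shut behind the head with only the handle outside. Finally slide the clear guard across in front of the handle until its catch clicks, and leave the other things on the bench alone.

Things in the scene. Friction and masses are not known exactly. Their poses are not given: they have to be found in the camera images.
- form: Wooden block on a stick, 200 mm long, about 0.2 kg. Head 65 long, 56 wide, 40 high, flat underside, upright sides, nose half round from above; from its back a round handle. Origin: centre of the head's underside, x to the nose, z up; head x = -32.5 to 32.5 mm. Starts lying on the bench, handle inside the rest. Lies stably on its head alone, handle level in the air.
- form_tail (a point): Free end of the form's handle, on its axis. The handle is 18 mm in diameter, 135 mm long (form x = -167.5 to -32.5 mm), axis 19 mm above the head's underside. Axes as the form's.
- rest: Fixed dark wood sleeve on the bench, 120 mm long, 64 wide, 58 high, open at both ends: walls 12 mm thick 40 mm apart, roof underside 50 mm up. It hides nearly the whole handle; the head sticks out in front. Origin: bench level, middle of that front end (sleeve x = -120 to 0 mm); x points the way the form is drawn out, at least 135 mm until the handle is clear.
- case: Fixed low drying case. Origin: bench level, centre line, plane of the flap; x points into the case, z up. Behind the flap a clear tunnel 68 mm wide, 58 high inside, roof and brass edging at most 66 mm above its floor. A grey housing 160 wide, 90 high stands behind it. In front along x = -105 mm a guard track 12 mm high, y = -63 to 205 mm, with a 30 mm post at y = -58 mm.
- case_shelf (a point): Point on top of the aluminium loading shelf, on the centre line, 50 mm in front of the flap. The shelf is 30 mm above the bench, 120 mm wide, from case x = -98 mm to the flap, and runs on level as the tunnel's floor. Axes as the case's.
- case_stop (a point): Middle of the lower edge of the fixed back stop's face, on the tunnel floor at case x = 118 mm. With the nose against it the form's origin is at case x = 85 mm and the handle end 82 mm outside the flap. Axes as the case's.
- flap (a joint): Steel flap in the case's mouth, 64 mm wide, 45 high, hung 50 mm above the shelf. Angle in rad: 0 shut, grows as its lower edge swings inward (to 1.5); springs shut by itself. The nose meets about 5 to 12 N; the head holds it open at about 1.4. A cutout 34 mm wide, up to 33 mm above the shelf, leaves room for the handle. It can shut once the head's back is 45 mm past it.
- guard (a joint): Clear sliding guard on the track: plate 6 mm thick, 90 wide, top 89 mm above the bench, brass edge. Value in m: 0 shut (plate centred before the handle), grows as it slides open to the case's +y, at most 0.12. Stays where left; friction about 1 N. Over the last 15 mm a spring catch resists with about 5 N, then from about 7 mm snaps it home; rigid stop at 0.
- guard_knob (a point): Centre of the guard's black upright grip, 22 by 22 mm, 78 high (14 to 92 mm above the bench), on the guard's +y edge. Shut, it is 56 mm to the case's +y of the centre line. Push it on its +y side, or pinch it from above. Axes as the case's.
- stick: Bystander: light round wooden burnishing stick, 16 mm thick, 116 mm long, lying on the bench between the rest and the case. Origin: underside.
- spool: Bystander: small wooden spool, 36 mm wide, 44 mm high, standing. Origin: underside.
- hammer: Bystander: hammer lying at the left. Origin: underside.
- awl: Bystander: screwdriver-like awl lying at the right. Origin: underside.
- jug: Bystander: white plastic jug with a handle, 110 mm high. Origin: underside.
- block: Bystander: turned wooden block without a handle, standing, 100 mm high. Origin: underside.
- jar: Bystander: closed jar, 90 mm high. Origin: underside.
- brush: Bystander: brush lying at the right near the robot. Origin: underside.
There are look-alikes about, which are no part of the job. What is shaped like the form but green is not meant.

How it is judged:
On the way, in this order (a step that is already met when the one before it is completed fails the run):
1. the form lies flat on the loading shelf in front of the shut flap, nose towards the flap, let go of (x of form in the frame of case between -0.1 and -0.015 m and y of form in the frame of case between -0.04 and 0.04 m and z of form in the frame of case between 0.026 and 0.035 m and x of form_tail in the frame of case below -0.14 m and angle between form's own z axis and vertical below 0.1 rad and value of joint flap below 0.35 rad and contact force between the fingers and form below 0.2 N and linear speed of form below 0.01 m/s), for 0.2 s.
2. the form is in the mouth of the case, held by its handle outside, and its head holds the flap open (x of form in the frame of case between 0.005 and 0.06 m and value of joint flap above 0.8 rad and contact force between form and flap above 0.2 N and contact force between the fingers and form above 0.3 N), for 0.05 s.
3. the form is home against the back stop and the flap has shut behind its head, with the guard still open (x of form in the frame of case between 0.0805 and 0.089 m and x of form_tail in the frame of case below -0.07 m and z of form in the frame of case between 0.026 and 0.035 m and angle between form's own z axis and vertical below 0.1 rad and value of joint flap below 0.06 rad and linear speed of form below 0.01 m/s and value of joint guard above 0.05 m), for 0.2 s.
At the end, for the whole second after the job is handed in: The form lies flat on the case's floor, upright, at rest, its nose within 4.5 mm of the back stop and only the handle outside; the flap is shut behind the head (within 0.06 rad); the guard is within 4 mm of fully shut, in its catch; the robot holds nothing (x of form in the frame of case between 0.0805 and 0.089 m and x of form_tail in the frame of case below -0.07 m and z of form in the frame of case between 0.026 and 0.035 m and angle between form's own z axis and vertical below 0.1 rad and value of joint flap below 0.06 rad and linear speed of form below 0.01 m/s and value of joint guard below 0.004 m and contact force between the fingers and form below 0.2 N); the robot touches nothing.
It fails at once if a bystander (stick, spool, hammer, awl, jug, block, jar or brush) is moved more than 40 mm (distance of any of stick, spool, hammer, awl, jug, block, jar, brush from where it was at the start of the episode above 0.04 m).
It also fails if it takes over 61 s, if anything falls off the work surface, if the arm or the gripper's body presses on something with over 40 N, if the wrist force passes 120 N, or if a joint passes its speed limit or range.

## Working session

There is one attempt and no reset: what is moved stays moved. The work goes in short steps, Python scripts to look and compute and a tool call to move; the robot and the scene stay as the last step left them, time stands still between calls to the robot, and variables do not carry over. Pictures are saved under pics/ and viewed, at most 10 in all, crops included, and the job is handed in when it is done.

Besides the shell and the picture viewer there is one more tool, called after "Emit:" by a JSON object that holds its "fn" and its "kwargs", one argument or row to a line. move_arm: Moves the arm, as the interface text tells. Its arguments: {"type":"object","properties":{"moves":{"type":"array","items":{"type":"array","items":{"type":"array","items":{"type":"number"}}}}},"required":["moves"]}

```bash
ls; mkdir -p pics; cat > h.py <<'E'
import numpy as np, cv2
from workcell import monitor, vision, job
from scipy.spatial.transform import Rotation as R
def cam(n):
    c=vision.camera(n); return c
def Rm(c):
    a=np.array(c['attitude'],float)
    return a if a.shape==(3,3) else R.from_quat(a).as_matrix()
def ray(c,u,v):
    K=np.array(c['camera_matrix']); k=c['k1']
    d=cv2.undistortPoints(np.array([[[u,v]]],float),K,np.array([k,0,0,0,0.]))[0,0]
    return np.array(c['eye'],float),Rm(c)@np.array([d[0],-d[1],-1])
def onz(c,u,v,z):
    e,d=ray(c,u,v); return e+d*(z-e[2])/d[2]
def tri(c1,p1,c2,p2):
    e1,d1=ray(c1,*p1); e2,d2=ray(c2,*p2)
    s=np.linalg.lstsq(np.c_[d1,-d2],e2-e1,rcond=None)[0]
    a,b=e1+s[0]*d1,e2+s[1]*d2
    return (a+b)/2,np.linalg.norm(a-b)
def proj(c,p):
    q=Rm(c).T@(np.array(p)-c['eye']); x,y=q[0]/-q[2],-q[1]/-q[2]
    f=1+c['k1']*(x*x+y*y); K=np.array(c['camera_matrix'])
    return K[0,0]*x*f+K[0,2],K[1,1]*y*f+K[1,2]
E
python3 - <<'E'
from h import *
for n in('side','top'):
    c=cam(n); cv2.imwrite(f'pics/{n}0.png',cv2.resize(c['color'][:,:,::-1],(800,600),interpolation=cv2.INTER_CUBIC))
    print(n,c['camera_matrix'],c['k1'],c['eye'],c['attitude'])
    import pickle; pickle.dump(c,open(f'{n}0.pkl','wb'))
print(monitor.get_obs())
E
```

```text
pics
side [[464.18452325   0.         273.85336477]
 [  0.         464.18452325 208.2859198 ]
 [  0.           0.           1.        ]] 0.018064501800471165 [0.28314642 0.83711254 0.9817563 ] [-0.05141863  0.38721444  0.91146555 -0.1290413 ]
top [[395.0453432    0.         277.72408005]
 [  0.         395.0453432  204.21795304]
 [  0.           0.           1.        ]] -0.018174618471948956 [ 0.37882816 -0.03643542  1.16290496] [-0.04964567  0.04156842  0.71512839 -0.69598762]
{'clock': 0.1, 'joint_pos': array([-1.24700550e+00,  2.41329804e-01,  3.87849575e-03,  1.33521726e+00,
        3.06763135e-05,  1.57081233e+00]), 'joint_vel': array([ 0.00175938, -0.00244821,  0.0024294 ,  0.00067361, -0.00012841,
       -0.00012043]), 'tau': array([-8.77482616e-04, -3.73137760e+01,  2.53010595e+01,  1.08430334e-02,
       -3.29546958e-05, -9.94072025e-07]), 'eef_pos': array([ 0.15889045, -0.4734165 ,  0.19421343]), 'tool_rot': array([ 9.86924396e-01,  1.61181142e-01, -1.35761965e-04, -9.26348716e-04]), 'ft_force': array([-0.71555951, -0.2077915 , -0.21481526]), 'ft_torque': array([-0.02973805,  0.02965086,  0.03951013]), 'grasp_force': 0.0, 'grip_width': 0.08549044455171868}
```

View pics/side0.png

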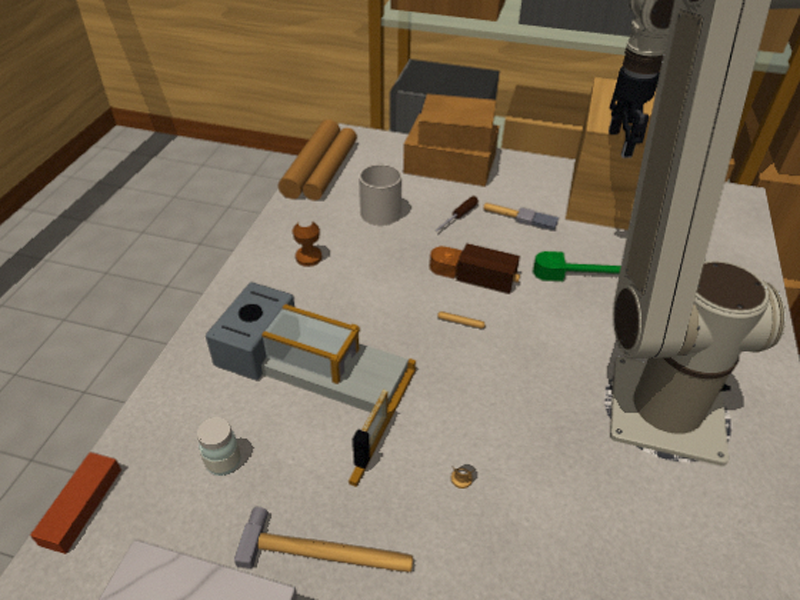

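View pics/top0.png

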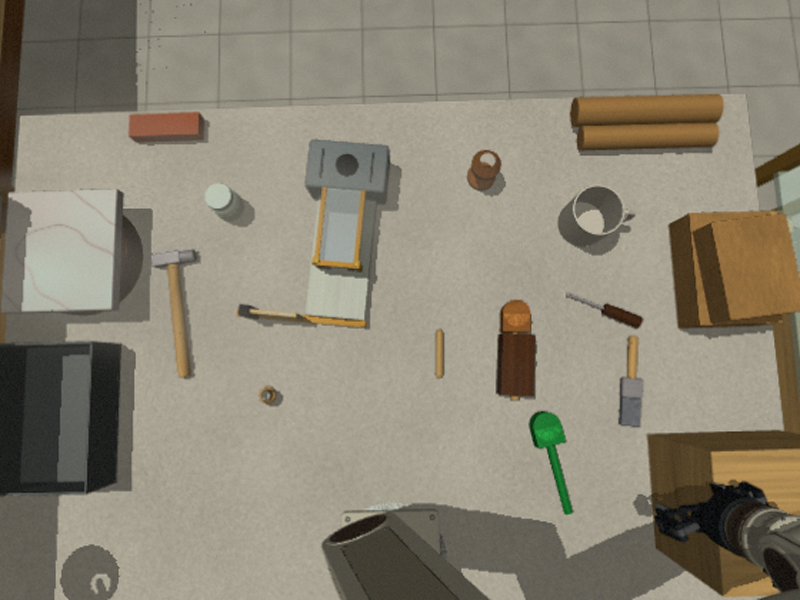

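The top view shows the rest at (516,365), with a brown head sticking out at (517,316). In the side view the head is at (445,261). Things that could be taken for the form, by top pixel: brown head in the dark rest (517,316), green look-alike (548,430), turned block (485,170), stick (440,353). I choose the brown one in the rest. Next are close crops to confirm that and measure.

```bash
python3 - <<'E'
from h import *
import pickle
t=pickle.load(open('top0.pkl','rb'));s=pickle.load(open('side0.pkl','rb'))
def crop(c,x,y,w,h,k): return cv2.resize(c['color'][y:y+h,x:x+w,::-1],(w*k,h*k),interpolation=cv2.INTER_CUBIC)
a=crop(t,335,200,50,90,6);b=crop(t,160,90,125,150,4)  # 300x540, 500x600
m=np.zeros((600,800,3),np.uint8);m[:540,:300]=a;m[:600,300:]=b;cv2.imwrite('pics/c1.png',m)
a=crop(s,290,160,80,50,5);b=crop(s,140,190,160,155,5)[:, :]
m=np.zeros((600,800,3),np.uint8);m[:250,:400]=a
b=crop(s,240,240,60,105,4);m[:420,500:740]=b
b=crop(s,180,200,80,80,4);m[260:580,0:320]=b;cv2.imwrite('pics/c2.png',m)
# head mask
for c,n in((t,'top'),(s,'side')):
    hsv=cv2.cvtColor(c['color'],cv2.COLOR_RGB2HSV)
    print(n, hsv[int(316/1.4286) if n=='top' else 183, int(517/1.4286) if n=='top' else 311])
E
```

```text
top [ 15 176 175]
side [ 13 203 127]
```

View pics/c1.png

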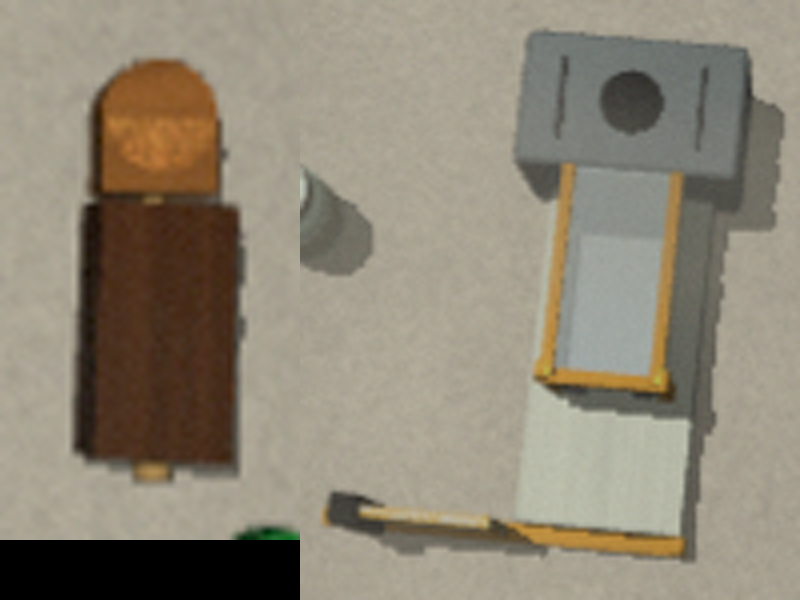

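View pics/c2.png

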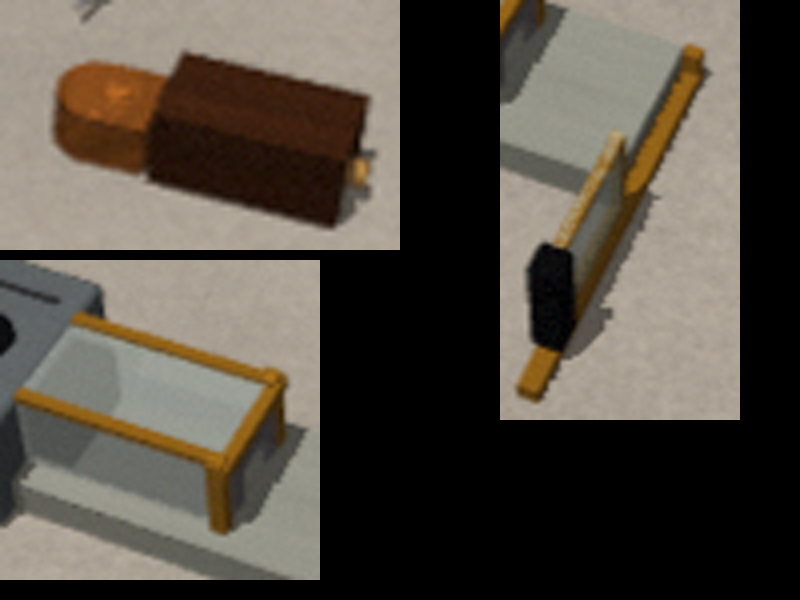

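The crops confirm it: in c1 the brown head is at (157,130) in front of the dark sleeve, with its back at y≈192 and nose at y≈58. The case shelf's front corner is at (688,533) and the brass corners at (545,375) and (660,380). In c2 the knob is at (552,295), the brass corners at (220,462) and (273,380), and the shelf corners at (685,48) and (615,193). Next I triangulate these.

```bash
python3 - <<'E'
from h import *
import pickle
np.set_printoptions(precision=4,suppress=True)
t=pickle.load(open('top0.pkl','rb'));s=pickle.load(open('side0.pkl','rb'))
f=lambda p,ox,oy,k,x0,y0:((p[0]-ox+.5)/k-.5+x0,(p[1]-oy+.5)/k-.5+y0)
T1=lambda *p:f(p,0,0,6,335,200);T2=lambda *p:f(p,300,0,4,160,90)
S1=lambda *p:f(p,0,0,5,290,160);S2=lambda *p:f(p,500,0,4,240,240);S3=lambda *p:f(p,0,260,4,180,200)
def P(n,a,b): print(n,*tri(t,a,s,b))
P('rest front L',T1(102,205),S1(155,125));P('rest front R',T1(240,205),S1(187,53))
P('rest back L',T1(97,460),S1(338,163));P('rest back R',T1(240,465),S1(368,97))
P('brass L',T2(545,372),S3(220,462));P('brass R',T2(662,380),S3(273,380))
P('rail back L',T2(568,165),S3(17,395));P('rail back R',T2(677,172),S3(78,318))
P('shelf R',T2(688,533),S2(685,46));
P('shelf L',T2(516,521),S2(615,193))
P('knob top',T2(345,503),S2(552,255))
for n,p in(('nose',(157,58)),('backL',(102,190)),('backR',(218,190)),('sideL',(100,110)),('sideR',(216,110))): print(n,onz(t,*T1(*p),.04))
for n,p in(('tailmid',(153,470)),): print(n,onz(t,*T1(*p),.022))
for p in((342,508),(330,497),(330,520)): print('knob',onz(t,*T2(*p),.092))
for n,p in(('track end L',(326,520)),('track R',(683,552))): print(n,onz(t,*T2(*p),.012))
hsv=cv2.cvtColor(t['color'],cv2.COLOR_RGB2HSV)
m=cv2.inRange(hsv,(8,110,60),(22,255,255));m[:, :340]=0;m[:,380:]=0;m[:205]=0;m[232:]=0
q=np.argwhere(m>0)
for v in range(206,233): 
    r=q[q[:,0]==v][:,1]
    if len(r):print(v,r.min(),r.max(),onz(t,(r.min()+r.max())/2,v,.04)[:2])
E
```

```text
rest front L [ 0.4342 -0.2306  0.051 ] 0.000386380496214818
rest front R [ 0.4298 -0.2932  0.0597] 0.0039898332381724105
rest back L [ 0.3193 -0.2213  0.0569] 0.004876868708961963
rest back R [ 0.313  -0.2871  0.0564] 0.00038602216889947175
brass L [0.5819 0.1285 0.0976] 0.0009785361447900037
brass R [0.5742 0.0484 0.0934] 0.00020687816693011848
rail back L [0.7277 0.1112 0.0976] 0.0003078421790845573
rail back R [0.7185 0.0348 0.0982] 0.0032847509385082207
shelf R [0.473  0.0368 0.0273] 0.0016811340772643426
shelf L [0.4855 0.162  0.0212] 0.0020133686483688996
knob top [0.493  0.2657 0.0961] 0.004017151895768248
nose [ 0.5036 -0.2622  0.04  ]
backL [ 0.4416 -0.2329  0.04  ]
backR [ 0.4401 -0.2877  0.04  ]
sideL [ 0.4796 -0.2338  0.04  ]
sideR [ 0.478  -0.2888  0.04  ]
tailmid [ 0.3096 -0.2536  0.022 ]
knob [0.492  0.2692 0.092 ]
knob [0.4998 0.2775 0.092 ]
knob [0.484  0.2774 0.092 ]
track end L [0.4919 0.3038 0.012 ]
track R [0.4614 0.0418 0.012 ]
210 359 364 [ 0.5014 -0.2642]
211 357 366 [ 0.4986 -0.2641]
212 355 367 [ 0.4957 -0.2625]
213 354 368 [ 0.4929 -0.2623]
214 353 369 [ 0.49   -0.2622]
215 352 369 [ 0.4872 -0.2606]
216 351 370 [ 0.4843 -0.2604]
217 351 370 [ 0.4815 -0.2603]
218 351 370 [ 0.4786 -0.2601]
219 352 370 [ 0.4757 -0.2614]
220 352 371 [ 0.4728 -0.2627]
221 352 371 [ 0.47   -0.2625]
222 352 371 [ 0.4671 -0.2624]
223 352 371 [ 0.4643 -0.2622]
224 352 370 [ 0.4615 -0.2607]
225 352 370 [ 0.4586 -0.2605]
226 352 371 [ 0.4557 -0.2618]
227 352 371 [ 0.4529 -0.2616]
228 352 371 [ 0.45   -0.2615]
229 352 371 [ 0.4472 -0.2613]
230 350 370 [ 0.4445 -0.2569]
231 350 370 [ 0.4417 -0.2568]
```

Measured heights agree with the text: rest roof 0.057, brass 0.096, shelf 0.027, knob 0.094. The form is at (0.472, -0.2615) with yaw about -3°. The case origin is at (0.577, 0.089) with yaw about -6.1°, and the guard is about 0.11 open. I go to above the head now.

Emit:
{"fn": "move_arm", "kwargs": {
  "moves": [
    [[0.05,0.035,0.01,-5,100],[0.1,0.07,0.01,-10,100],[0.15,0.105,0,-15,100],[0.2,0.14,0,-20,100],[0.25,0.17,-0.01,-21.5,100]]
  ]
}}

```text
clock: 0.72
eef_pos: [0.4107, -0.3028, 0.1852]
tool_rot: [1.0, -0.026, 0.0, 0.0]
ft_force: [1.0, -1.5, 0.2]
grip_width: 0.0856
grasp_force: 0.0
```

Emit:
{"fn": "move_arm", "kwargs": {
  "moves": [
    [[0.04,0.03,-0.01,0,100],[0.057,0.042,-0.03,0,100],[0.057,0.042,-0.06,0,100],[0.057,0.042,-0.08,0,100],[0.057,0.042,-0.08,0,100]]
  ]
}}

```text
clock: 1.35
eef_pos: [0.4644, -0.2609, 0.1028]
tool_rot: [1.0, -0.026, -0.002, -0.001]
ft_force: [0.4, -0.3, -0.4]
grip_width: 0.0858
grasp_force: 0.0
```

```bash
python3 - <<'E'
from h import *
for i,n in enumerate(('top','side')):
    c=cam(n)
    p=[proj(c,(.472,-.2615,.04))]; u,v=map(int,p[0]); u=min(max(u,50),509);v=min(max(v,55),364)
    a=cv2.resize(c['color'][v-55:v+55,u-50:u+50,::-1],(400,440),interpolation=cv2.INTER_CUBIC)
    m=a if i==0 else np.hstack([m,a])
cv2.imwrite('pics/g1.png',m); o=monitor.get_obs(); print(o['eef_pos'],o['tool_rot'],o['clock'],o['ft_force'])
E
```

```text
[ 0.46611387 -0.26209305  0.10524895] [ 9.99668026e-01 -2.57648840e-02 -8.47817037e-05 -4.38108963e-05] 1.45 [ 0.0576173  -0.46539417  1.16349087]
```

View pics/g1.png

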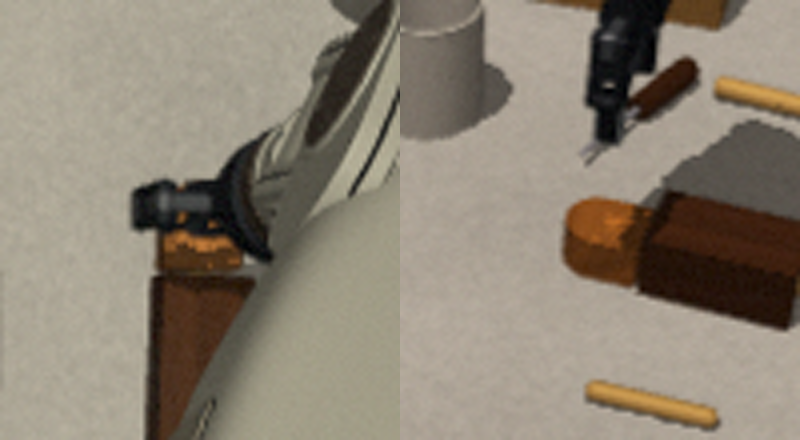

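The gripper stands over the head at top (190,200), and in the side view it is clear above it. Descend and grip.

Emit:
{"fn": "move_arm", "kwargs": {
  "moves": [
    [[0,0,-0.03,0,100],[0,0,-0.06,0,100],[0,0,-0.085,0,100],[0,0,-0.1,0,100],[0,0,-0.1,0,100]]
  ]
}}

```text
clock: 2.08
eef_pos: [0.4658, -0.262, 0.0048]
tool_rot: [1.0, -0.026, -0.0, -0.0]
ft_force: [-0.4, 0.5, 0.3]
grip_width: 0.0854
grasp_force: 0.0
```

Emit:
{"fn": "move_arm", "kwargs": {
  "moves": [
    [[0,0,0,0,40],[0,0,0,0,40],[0,0,0,0,40],[0,0,0,0,40],[0,0,0,0,40]]
  ]
}}

```text
clock: 2.7
eef_pos: [0.4661, -0.262, 0.0051]
tool_rot: [1.0, -0.026, 0.0, 0.0]
ft_force: [-0.2, -0.8, 0.3]
grip_width: 0.0343
grasp_force: 0.0
```

```bash
python3 - <<'E'
from h import *
for i,n in enumerate(('top','side')):
    c=cam(n)
    p=[proj(c,(.472,-.2615,.04))]; u,v=map(int,p[0]); u=min(max(u,50),509);v=min(max(v,55),364)
    a=cv2.resize(c['color'][v-55:v+55,u-50:u+50,::-1],(400,440),interpolation=cv2.INTER_CUBIC)
    m=a if i==0 else np.hstack([m,a])
cv2.imwrite('pics/g2.png',m); o=monitor.get_obs(); print(o)
E
```

```text
{'clock': 2.8, 'joint_pos': array([-5.12139566e-01,  4.66131276e-01, -1.98709053e-01,  9.06010415e-01,
       -2.07694917e-05,  2.68090239e+00]), 'joint_vel': array([-0.00162797,  0.00050788, -0.00081201,  0.00061968, -0.00065456,
        0.0010445 ]), 'tau': array([ 9.51720904e-04, -4.32559419e+01,  2.06951523e+01,  1.11086880e-03,
        2.00705285e-04, -4.50187343e-06]), 'eef_pos': array([ 0.46605414, -0.26201026,  0.00500001]), 'tool_rot': array([ 9.99669139e-01, -2.57218139e-02, -2.89073145e-05, -3.53869427e-06]), 'ft_force': array([-0.36132556,  0.23996793,  0.08774694]), 'ft_torque': array([-0.02086838,  0.02063242,  0.07044514]), 'grasp_force': 0.0, 'grip_width': 0.034242847937122275}
```

View pics/g2.png

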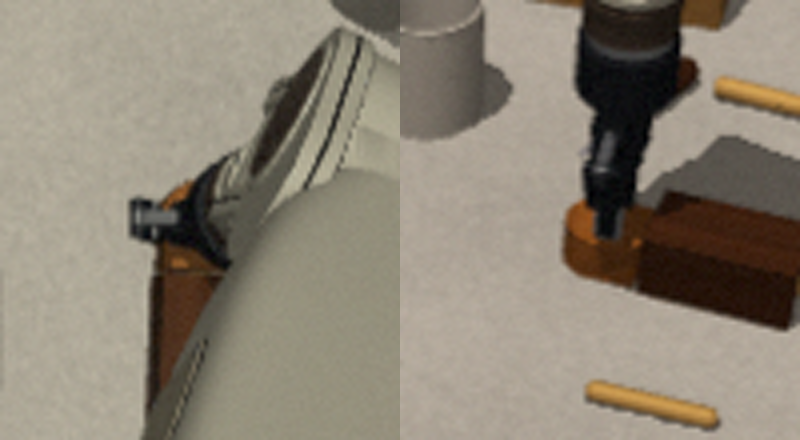

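In the side view the fingertip ends on top of the head at (607,238), so the fingers seem to have closed above it. I check the true fingertip height from the pixels.

```bash
python3 - <<'E'
from h import *
np.set_printoptions(precision=4,suppress=True)
s=cam('side');t=cam('top')
u,v=map(int,proj(s,(.472,-.2615,.04)));
def aty(px,y):
    e,d=ray(s,u-50+(px[0]-400+.5)/4-.5,v-55+(px[1]+.5)/4-.5); return e+d*(y-e[1])/d[1]
print('open tip',aty((605,142),-.219),aty((605,142),-.205))
print('now tip',aty((607,238),-.245),aty((607,238),-.231))
print('expected tcp px now', [(a-b)*4 for a,b in zip(proj(s,(.466,-.245,.005)),(u-50,v-55))], [(a-b)*4 for a,b in zip(proj(s,(.466,-.245,.045)),(u-50,v-55))])
E
```

```text
open tip [ 0.4686 -0.219   0.1538] [ 0.4661 -0.205   0.1647]
now tip [ 0.4658 -0.245   0.0414] [ 0.4634 -0.231   0.0536]
expected tcp px now [np.float64(202.32313943666236), np.float64(271.49430654966204)] [np.float64(205.49393093411322), np.float64(232.93717643026616)]
```

The tips look about 35 mm above the reported TCP. I open, lower in small steps while watching the force, and check the tips in the image.

Emit:
{"fn": "move_arm", "kwargs": {
  "moves": [
    [[0,0,0,0,100],[0,0,0,0,100],[0,0,0,0,100],[0,0,0,0,100],[0,0,-0.004,0,100]]
  ]
}}

```text
clock: 3.52
eef_pos: [0.4664, -0.2622, 0.0012]
tool_rot: [1.0, -0.026, 0.0, 0.0]
ft_force: [-0.1, -0.0, -0.2]
grip_width: 0.0858
grasp_force: 0.0
```

Emit:
{"fn": "move_arm", "kwargs": {
  "moves": [
    [[0,0,-0.004,0,100],[0,0,-0.008,0,100],[0,0,-0.01,0,100],[0,0,-0.01,0,100]]
  ]
}}

```text
clock: 4.03
eef_pos: [0.4659, -0.2619, -0.0093]
tool_rot: [1.0, -0.026, -0.0, -0.0]
ft_force: [0.0, 0.1, 0.3]
grip_width: 0.0853
grasp_force: 0.0
```

```bash
cat >> h.py <<'E'
def tip(c,x=.466,y=-.219):
    # lowest dark pixel of near finger around its column
    g=c['color'].max(2); u,v=proj(c,(x,y,.05)); u=int(u); v=int(v)
    cols=[]
    for k in range(u-6,u+7):
        r=[q for q in range(v-40,v+40) if g[q,k]<62]
        cols.append((k,max(r) if r else None))
    return cols
E
python3 - <<'E'
from h import *
s=cam('side');u,v=map(int,proj(s,(.466,-.219,.03)))
o=monitor.get_obs();print(o['eef_pos'],o['ft_force'],o['grip_width'])
print(tip(s))
m=cv2.resize(s['color'][v-50:v+40,u-60:u+60,::-1],(800,600),interpolation=cv2.INTER_CUBIC);cv2.imwrite('pics/g3.png',m);print(u,v)
E
```

```text
[ 0.46605001 -0.26198128 -0.00907344] [-0.64929453  0.12703936 -0.14784711] 0.08528070126939409
[(303, None), (304, 179), (305, 180), (306, 186), (307, 187), (308, 187), (309, 188), (310, 191), (311, 188), (312, 190), (313, 189), (314, 188), (315, 188)]
309 190
```

View pics/g3.png

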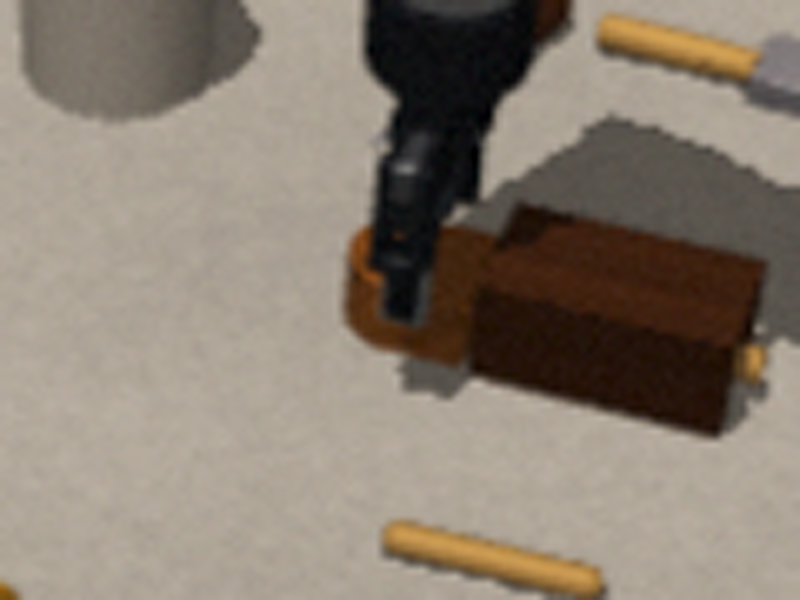

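The near tip in g3 is at (403,322), about 37 mm up while the TCP reads -9 mm, so the offset is about 33 mm after the opening swing. I lower another 20 mm, watching the force.

Emit:
{"fn": "move_arm", "kwargs": {
  "moves": [
    [[0,0,-0.005,0,100],[0,0,-0.01,0,100],[0,0,-0.014,0,100],[0,0,-0.017,0,100],[0,0,-0.017,0,100]]
  ]
}}

```text
clock: 4.7
eef_pos: [0.4658, -0.2619, -0.0263]
tool_rot: [1.0, -0.026, -0.0, -0.0]
ft_force: [0.3, 0.3, 0.2]
grip_width: 0.0857
grasp_force: 0.0
```

Emit:
{"fn": "move_arm", "kwargs": {
  "moves": [
    [[0,0,0,0,55],[0,0,0,0,55],[0,0,0,0,55],[0,0,0,0,55]]
  ]
}}

```text
clock: 5.2
eef_pos: [0.4666, -0.2623, -0.0255]
tool_rot: [1.0, -0.026, 0.001, 0.0]
ft_force: [-0.3, -1.7, 3.5]
grip_width: 0.0554
grasp_force: 65.7
```

Gripped at 55 mm with 66 N. Lift slightly and draw out 150 mm along the rest.

Emit:
{"fn": "move_arm", "kwargs": {
  "moves": [
    [[0,0,0.004,0,45],[0.03,-0.002,0.005,0,45],[0.06,-0.0035,0.005,0,45],[0.09,-0.005,0.005,0,45],[0.12,-0.007,0.005,0,45]]
  ]
}}

```text
clock: 5.82
eef_pos: [0.586, -0.2685, -0.0219]
tool_rot: [1.0, -0.026, -0.001, -0.0]
ft_force: [0.4, 0.1, -2.9]
grip_width: 0.0554
grasp_force: 65.2
```

Emit:
{"fn": "move_arm", "kwargs": {
  "moves": [
    [[0.03,-0.002,0,0,45],[0.03,-0.002,0,0,45],[0.03,-0.002,0.03,0,45],[0.03,-0.002,0.06,0,45],[0.03,-0.002,0.09,0,45]]
  ]
}}

```text
clock: 6.45
eef_pos: [0.6141, -0.2706, 0.0688]
tool_rot: [1.0, -0.026, -0.002, -0.001]
ft_force: [0.4, -0.5, -2.3]
grip_width: 0.0552
grasp_force: 65.0
```

Emit:
{"fn": "move_arm", "kwargs": {
  "moves": [
    [[-0.01,0.04,0.025,0,45],[-0.025,0.09,0.03,-1,45],[-0.04,0.14,0.03,-1,45],[-0.055,0.19,0.03,-2,45],[-0.07,0.24,0.03,-3,45]]
  ]
}}

```text
clock: 7.08
eef_pos: [0.5425, -0.0412, 0.0984]
tool_rot: [0.999, -0.041, -0.001, -0.005]
ft_force: [1.2, 0.5, -1.9]
grip_width: 0.055
grasp_force: 65.1
```

Emit:
{"fn": "move_arm", "kwargs": {
  "moves": [
    [[-0.015,0.04,0,0,45],[-0.028,0.085,0,0,45],[-0.033,0.115,0,0,45],[-0.033,0.126,0,0,45],[-0.033,0.126,0,0,45]]
  ]
}}

```text
clock: 7.7
eef_pos: [0.5127, 0.0215, 0.0992]
tool_rot: [1.0, 0.002, -0.001, -0.03]
ft_force: [0.1, -0.9, -3.1]
grip_width: 0.0551
grasp_force: 65.1
```

```bash
python3 - <<'E'
from h import *
for i,n in enumerate(('top','side')):
    c=cam(n)
    u,v=map(int,proj(c,(.50,.095,.08)))
    a=cv2.resize(c['color'][v-60:v+60,u-50:u+50,::-1],(400,480),interpolation=cv2.INTER_CUBIC)
    m=a if i==0 else np.hstack([m,a])
    print(u,v)
cv2.imwrite('pics/p1.png',m); o=monitor.get_obs(); print(o['clock'],o['eef_pos'],o['tool_rot'],o['ft_force'])
E
```

```text
234 212
269 251
7.8 [0.51264702 0.02141886 0.09903117] [ 9.99560915e-01  1.78612991e-03 -9.98445293e-04 -2.95599319e-02] [ 0.71979743 -0.84440433 -2.79758155]
```

View pics/p1.png

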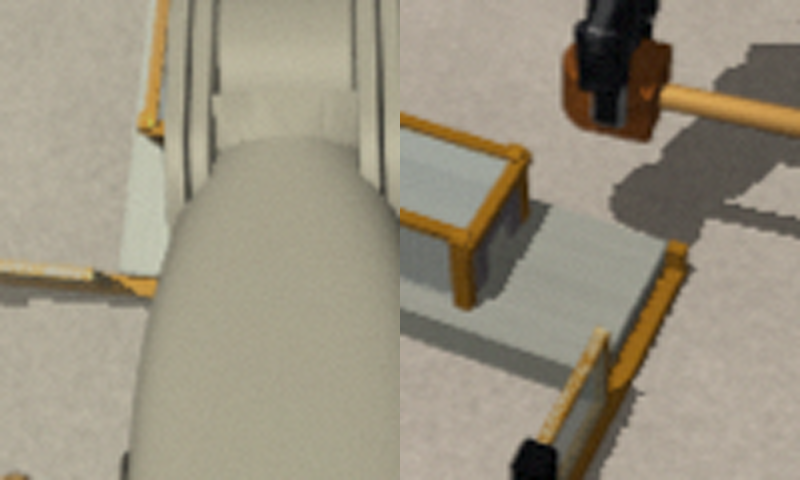

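In p1 (side) the held head is at (615,90), but the TCP stopped at y=0.021 and turned. The last joint is at its limit, because 3.43 rad would be needed. I'll set the form on free bench, regrasp it with a half turn, and go on.

Emit:
{"fn": "move_arm", "kwargs": {
  "moves": [
    [[0.02,-0.05,0,0,45],[0.04,-0.1,0,0,45],[0.06,-0.15,0,0,45],[0.08,-0.19,0,0,45],[0.08,-0.19,0,0,45]]
  ]
}}

```text
clock: 8.43
eef_pos: [0.5932, -0.1724, 0.0981]
tool_rot: [1.0, -0.001, -0.001, -0.029]
ft_force: [-0.9, 0.9, -2.1]
grip_width: 0.0551
grasp_force: 65.3
```

```bash
python3 - <<'E'
from h import *
o=monitor.get_obs(); print(o['clock'],o['eef_pos'],o['tool_rot'],o['joint_pos'])
E
```

```text
8.425 [ 0.59317239 -0.17241287  0.09814186] [ 9.99575487e-01 -6.49643524e-04 -7.70315065e-04 -2.91175156e-02] [-0.313083    0.54274163  0.19902693  1.24646991  0.05494657  2.82927668]
```

Emit:
{"fn": "move_arm", "kwargs": {
  "moves": [
    [[0,0,-0.04,0,45],[0,0,-0.08,0,45],[0,0,-0.105,0,45],[0,0,-0.118,0,45],[0,0,-0.121,0,45]]
  ]
}}

```text
clock: 9.05
eef_pos: [0.5916, -0.1679, -0.0225]
tool_rot: [1.0, 0.002, -0.002, -0.03]
ft_force: [0.5, -0.4, -2.1]
grip_width: 0.0554
grasp_force: 65.3
```

Emit:
{"fn": "move_arm", "kwargs": {
  "moves": [
    [[0,0,-0.001,0,45],[0,0,-0.001,0,45],[0,0,-0.001,0,100],[0,0,-0.001,0,100],[0,0,-0.001,0,100]]
  ]
}}

```text
clock: 9.68
eef_pos: [0.5924, -0.1685, -0.0224]
tool_rot: [1.0, 0.002, -0.001, -0.03]
ft_force: [0.6, -0.0, -0.5]
grip_width: 0.0854
grasp_force: 0.0
```

Emit:
{"fn": "move_arm", "kwargs": {
  "moves": [
    [[0,0,0.03,0,100],[0,0,0.06,0,100],[0,0,0.1,-10,100],[0,0,0.1,-20,100],[0,0,0.1,-30,100]]
  ]
}}

```text
clock: 10.3
eef_pos: [0.5716, -0.2154, 0.0787]
tool_rot: [0.977, -0.207, 0.01, -0.052]
ft_force: [-0.0, -1.1, -0.0]
grip_width: 0.0855
grasp_force: 0.0
```

Wrong turning direction: it runs further into the joint limit. I turn the other way.

Emit:
{"fn": "move_arm", "kwargs": {
  "moves": [
    [[0,0,0,10,100],[0,0,0,20,100],[0,0,0,30,100],[0,0,0,40,100],[0,0,0,50,100]]
  ]
}}

```text
clock: 10.92
eef_pos: [0.5697, -0.2172, 0.0774]
tool_rot: [0.973, 0.226, -0.014, -0.05]
ft_force: [-0.3, 0.1, 0.1]
grip_width: 0.0852
grasp_force: 0.0
```

```bash
python3 - <<'E'
from h import *
o=monitor.get_obs(); print(o['clock'],o['eef_pos'],o['tool_rot'],o['joint_pos']); print(R.from_quat(o['tool_rot']).as_matrix().round(3))
E
```

```text
10.925 [ 0.56974615 -0.21716824  0.07737511] [ 0.97266755  0.2263241  -0.01380643 -0.05004616] [-0.40018591  0.59574499  0.22972748  1.2861322   0.06466451  2.28154211]
[[ 0.897  0.439 -0.05 ]
 [ 0.442 -0.893  0.091]
 [-0.004 -0.104 -0.995]]
```

Emit:
{"fn": "move_arm", "kwargs": {
  "moves": [
    [[0,0,0.01,10,100],[0,0,0.02,20,100],[0,0,0.02,30,100],[0,0,0.02,40,100],[0,0,0.02,50,100]]
  ]
}}

```text
clock: 11.55
eef_pos: [0.5698, -0.2171, 0.0974]
tool_rot: [0.786, 0.616, -0.034, -0.039]
ft_force: [0.8, -0.3, 1.2]
grip_width: 0.085
grasp_force: 0.0
```

Emit:
{"fn": "move_arm", "kwargs": {
  "moves": [
    [[0,0,0,10,100],[0,0,0,20,100],[0,0,0,30,100],[0,0,0,40,100],[0,0,0,50,100]]
  ]
}}

```text
clock: 12.18
eef_pos: [0.5698, -0.2169, 0.0974]
tool_rot: [0.452, 0.891, -0.047, -0.022]
ft_force: [-0.3, -0.8, -0.2]
grip_width: 0.0851
grasp_force: 0.0
```

Emit:
{"fn": "move_arm", "kwargs": {
  "moves": [
    [[0,0,0,10,100],[0,0,0,20,100],[0,0,0,30,100],[0,0,0,40,100],[0,0,0,50,100]]
  ]
}}

```text
clock: 12.8
eef_pos: [0.5697, -0.2169, 0.0974]
tool_rot: [0.033, 0.998, -0.052, 0.001]
ft_force: [0.5, 1.1, 0.7]
grip_width: 0.0854
grasp_force: 0.0
```

```bash
python3 - <<'E'
from h import *
o=monitor.get_obs(); print(o['clock'],o['eef_pos'],o['tool_rot'],o['joint_pos']); print(R.from_quat(o['tool_rot']).as_matrix().round(3))
s=cam('side');u,v=map(int,proj(s,(.55,-.17,.03)))
hsv=cv2.cvtColor(s['color'],cv2.COLOR_RGB2HSV)
m=cv2.resize(s['color'][v-60:v+40,u-60:u+75,::-1],(800,593),interpolation=cv2.INTER_CUBIC);cv2.imwrite('pics/q1.png',m);print(u,v)
E
```

```text
12.8 [ 0.56974636 -0.216886    0.09744944] [ 3.29575724e-02  9.98104503e-01 -5.19704722e-02  5.18462209e-04] [-0.30818136  0.48566178  0.09899779  1.1547816  -0.09977942 -0.24363064]
[[-0.998  0.066 -0.002]
 [ 0.066  0.992 -0.104]
 [-0.004 -0.104 -0.995]]
278 195
```

View pics/q1.png

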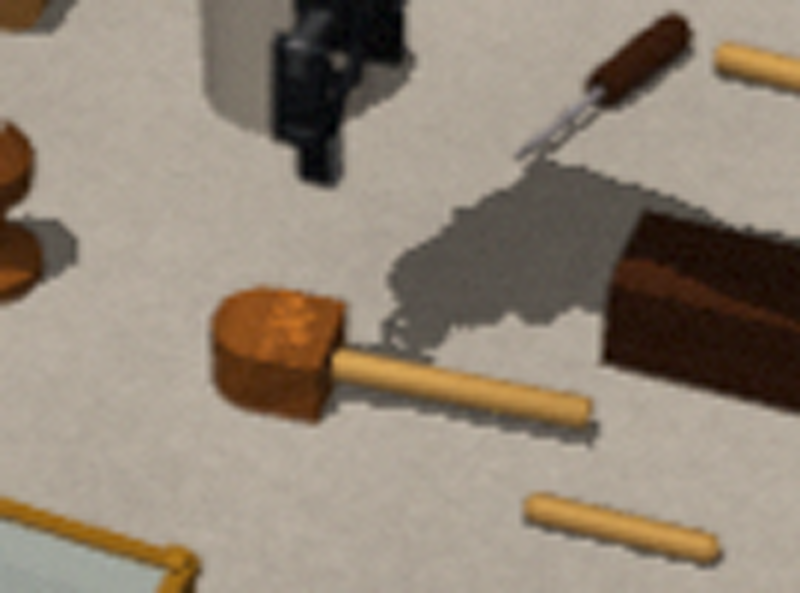

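q1 shows the form lying flat and free on the bench: back corners (345,302), (322,348), (318,420) and tail (590,410). I locate it.

```bash
python3 - <<'E'
from h import *
np.set_printoptions(precision=4,suppress=True)
s=cam('side');k=800/135
N=lambda x,y,z:onz(s,218+(x+.5)/k-.5,135+(y+.5)/k-.5,z)
a,b,c=N(346,302,.04),N(322,350,.04),N(318,422,0)
print('back far/near',a,b,c)
h0,h1=N(338,364,.019),N(586,411,.019);print('handle',h0,h1,np.degrees(np.arctan2(*(h0-h1)[[1,0]])),np.linalg.norm(h0-h1))
print('near left side',N(235,400,0),N(300,418,0))
e,d=ray(s,218+(320)/k-.5,135+185/k-.5)
for y in(-.19,-.175,-.16):print('tip',e+d*(y-e[1])/d[1])
E
```

```text
back far/near [ 0.5671 -0.2002  0.04  ] [ 0.5687 -0.1611  0.04  ] [ 0.5675 -0.1498  0.    ]
handle [ 0.5641 -0.1753  0.019 ] [ 0.4333 -0.1768  0.019 ] 0.6533840414250343 0.13083409581339978
near left side [ 0.6135 -0.1535  0.    ] [ 0.5772 -0.15    0.    ]
tip [ 0.5787 -0.19    0.1231]
tip [ 0.5743 -0.175   0.1357]
tip [ 0.57   -0.16    0.1482]
```

Emit:
{"fn": "move_arm", "kwargs": {
  "moves": [
    [[0.012,0.02,0,2,100],[0.024,0.037,-0.02,4,100],[0.024,0.037,-0.06,4,100],[0.024,0.037,-0.09,4,100],[0.024,0.037,-0.11,4,100]]
  ]
}}

```text
clock: 13.52
eef_pos: [0.5936, -0.1783, -0.0147]
tool_rot: [0.001, 0.999, -0.051, 0.001]
ft_force: [0.5, 0.6, 0.5]
grip_width: 0.0852
grasp_force: 0.0
```

Emit:
{"fn": "move_arm", "kwargs": {
  "moves": [
    [[0,0,-0.009,0,100],[0,0,-0.009,0,100],[0,0,-0.009,0,45],[0,0,-0.009,0,45],[0,0,-0.009,0,45]]
  ]
}}

```text
clock: 14.15
eef_pos: [0.5954, -0.1801, -0.0196]
tool_rot: [0.001, 0.999, -0.052, 0.004]
ft_force: [-0.2, 2.0, 5.3]
grip_width: 0.0556
grasp_force: 64.1
```

```bash
python3 - <<'E'
from h import *
o=monitor.get_obs(); print(o['clock'],o['eef_pos'],o['ft_force'],o['ft_torque'],o['grip_width'],o['grasp_force']); print(R.from_quat(o['tool_rot']).as_matrix().round(3))
E
```

```text
14.15 [ 0.59540819 -0.18010058 -0.01956929] [-0.20141496  2.04139707  5.30070382] [0.45786562 0.11731035 0.01202707] 0.05560922289490322 64.1326467730687
[[-1.     0.003  0.008]
 [ 0.002  0.995 -0.104]
 [-0.008 -0.104 -0.995]]
```

Emit:
{"fn": "move_arm", "kwargs": {
  "moves": [
    [[0,0,0.04,0,45],[0,0.0,0.09,0,45],[-0.01,0.03,0.12,-1,45],[-0.03,0.08,0.12,-2,45],[-0.045,0.13,0.12,-4,45]]
  ]
}}

```text
clock: 14.78
eef_pos: [0.548, -0.0492, 0.099]
tool_rot: [0.037, 0.998, -0.052, 0.001]
ft_force: [-0.1, 0.4, -2.1]
grip_width: 0.0554
grasp_force: 64.4
```

Emit:
{"fn": "move_arm", "kwargs": {
  "moves": [
    [[-0.01,0.05,0,-1,45],[-0.025,0.09,0,-2,45],[-0.033,0.12,0,-2.3,45],[-0.036,0.141,0,-2.3,45],[-0.036,0.141,0,-2.3,45]]
  ]
}}

```text
clock: 15.4
eef_pos: [0.5123, 0.0922, 0.0983]
tool_rot: [0.055, 0.997, -0.052, -0.001]
ft_force: [1.0, -0.3, -2.5]
grip_width: 0.0558
grasp_force: 64.3
```

```bash
python3 - <<'E'
from h import *
np.set_printoptions(precision=4,suppress=True)
o=monitor.get_obs(); print(o['clock'],o['eef_pos'],o['ft_force'],o['grip_width'],o['grasp_force'],o['joint_pos']); print(R.from_quat(o['tool_rot']).as_matrix().round(3))
s=cam('side');u,v=map(int,proj(s,(.49,.095,.1)))
m=cv2.resize(s['color'][v-55:v+65,u-80:u+80,::-1],(800,600),interpolation=cv2.INTER_CUBIC);cv2.imwrite('pics/r1.png',m)
# numeric: head mask & handle mask
hsv=cv2.cvtColor(s['color'],cv2.COLOR_RGB2HSV)
hd=cv2.inRange(hsv,(7,150,50),(16,255,200));n,l,st,ct=cv2.connectedComponentsWithStats(hd)
print([tuple(x) for x in st if x[4]>60])
E
```

```text
15.4 [0.5123 0.0922 0.0983] [ 0.9578 -0.32   -2.4961] 0.05581573114458187 64.27954399652663 [ 0.2426  0.3685 -0.0821  1.1522 -0.0989  0.3538]
[[-0.994  0.109 -0.007]
 [ 0.109  0.989 -0.104]
 [-0.004 -0.104 -0.995]]
[(np.int32(0), np.int32(0), np.int32(560), np.int32(420), np.int32(225790)), (np.int32(274), np.int32(0), np.int32(79), np.int32(14), np.int32(734)), (np.int32(76), np.int32(74), np.int32(157), np.int32(66), np.int32(2730)), (np.int32(554), np.int32(74), np.int32(6), np.int32(148), np.int32(621)), (np.int32(10), np.int32(77), np.int32(65), np.int32(54), np.int32(122)), (np.int32(290), np.int32(99), np.int32(57), np.int32(31), np.int32(929)), (np.int32(205), np.int32(156), np.int32(20), np.int32(30), np.int32(397)), (np.int32(322), np.int32(171), np.int32(41), np.int32(21), np.int32(504)), (np.int32(260), np.int32(223), np.int32(20), np.int32(28), np.int32(294)), (np.int32(22), np.int32(317), np.int32(62), np.int32(70), np.int32(1896))]
```

Emit:
{"fn": "move_arm", "kwargs": {
  "moves": [
    [[0,0,-0.04,0,45],[0,0,-0.065,0,45],[0,0,-0.078,0,45],[0,0,-0.084,0,45],[0,0,-0.084,0,45]]
  ]
}}

```text
clock: 16.08
eef_pos: [0.5132, 0.0907, 0.0146]
tool_rot: [0.056, 0.997, -0.052, -0.0]
ft_force: [0.5, -0.2, -2.2]
grip_width: 0.0557
grasp_force: 64.3
```

```bash
python3 - <<'E'
from h import *
np.set_printoptions(precision=4,suppress=True)
o=monitor.get_obs(); print(o['clock'],o['eef_pos'],o['ft_force'],o['ft_torque'])
s=cam('side');u,v=map(int,proj(s,(.47,.095,.06)))
m=cv2.resize(s['color'][v-55:v+65,u-80:u+80,::-1],(800,600),interpolation=cv2.INTER_CUBIC);cv2.imwrite('pics/r2.png',m);print(u,v)
E
```

```text
16.075 [0.5132 0.0907 0.0146] [ 0.5274 -0.2184 -2.2412] [ 0.1681 -0.0554  0.0172]
281 259
```

View pics/r2.png

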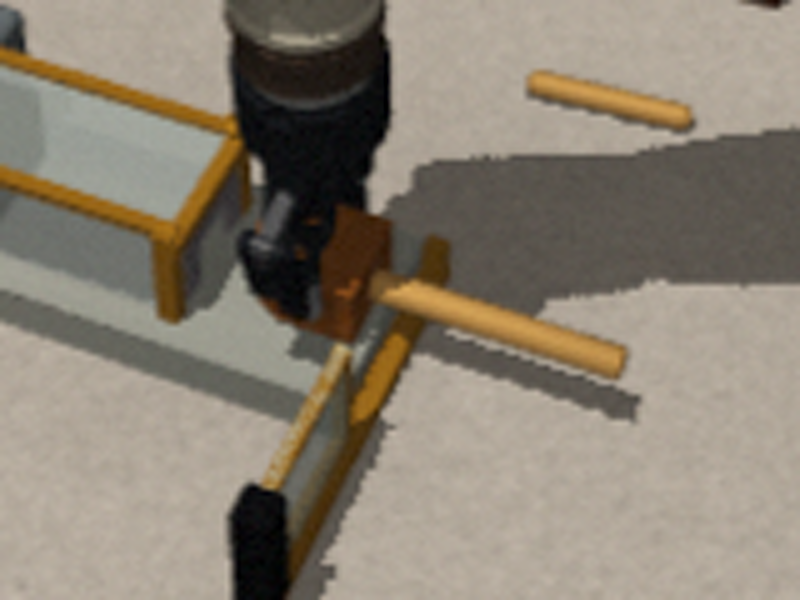

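r2 (last picture) shows the head just above the shelf, its back corner at (345,342) and its tail at (622,362), heading at the mouth. I lower to contact and check the numbers.

Emit:
{"fn": "move_arm", "kwargs": {
  "moves": [
    [[0,0,-0.002,0,45],[0,0,-0.004,0,45],[0,0,-0.004,0,45]]
  ]
}}

```text
clock: 16.5
eef_pos: [0.513, 0.0911, 0.0105]
tool_rot: [0.056, 0.997, -0.052, -0.0]
ft_force: [-1.1, -0.2, -1.7]
grip_width: 0.0553
grasp_force: 64.4
```

```bash
cat >> h.py <<'E'
O=np.array([.577,.0888]);yaw=np.radians(-6.1)
X=np.array([np.cos(yaw),np.sin(yaw)]);Y=np.array([-X[1],X[0]])
def case(p): d=np.array(p)[:2]-O; return np.array([d@X,d@Y])
def world(x,y): return O+x*X+y*Y
E
python3 - <<'E'
from h import *
np.set_printoptions(precision=4,suppress=True)
o=monitor.get_obs(); print(o['clock'],o['eef_pos'],o['ft_force'])
s=cam('side')
N=lambda x,y,z:case(onz(s,201+(x+.5)/5-.5,204+(y+.5)/5-.5,z))
print('back near bottom',N(345,342,.034),'far top',N(393,225,.072),'near top',N(372,268,.078))
print('tail',N(615,362,.051),'hroot',N(385,290,.051))
print('brass post base L',N(172,320,.03))
print(case(o['eef_pos']))
E
```

```text
16.5 [0.513  0.0911 0.0105] [-1.1101 -0.2342 -1.7152]
back near bottom [-0.0871  0.0243] far top [-0.0924 -0.028 ] near top [-0.095   0.0076]
tail [-0.2223 -0.0032] hroot [-0.0984 -0.0024]
brass post base L [0.0029 0.0423]
[-0.0639 -0.0045]
```

Emit:
{"fn": "move_arm", "kwargs": {
  "moves": [
    [[0,0,-0.001,0,45],[0,0,-0.002,0,45],[0,0,-0.003,0,45]]
  ]
}}

```text
clock: 16.92
eef_pos: [0.5131, 0.0911, 0.0103]
tool_rot: [0.056, 0.997, -0.052, 0.0]
ft_force: [-8.6, -1.5, 22.3]
grip_width: 0.0555
grasp_force: 69.0
```

Emit:
{"fn": "move_arm", "kwargs": {
  "moves": [
    [[0,0,0.002,0,45],[0,0,0.003,0,100],[0,0,0.003,0,100],[0,0,0.003,0,100],[0,0,0.003,0,100]]
  ]
}}

```text
clock: 17.55
eef_pos: [0.5127, 0.0909, 0.0101]
tool_rot: [0.056, 0.997, -0.052, -0.001]
ft_force: [0.1, 0.5, -0.0]
grip_width: 0.0858
grasp_force: 0.0
```

Emit:
{"fn": "move_arm", "kwargs": {
  "moves": [
    [[0,0,0.03,0,100],[0,0,0.07,0,100],[-0.04,0.004,0.1,0,100],[-0.09,0.009,0.1,0,100],[-0.13,0.014,0.1,0,100]]
  ]
}}

```text
clock: 18.18
eef_pos: [0.3812, 0.105, 0.1106]
tool_rot: [0.056, 0.997, -0.052, -0.001]
ft_force: [0.1, 0.6, 0.0]
grip_width: 0.0857
grasp_force: 0.0
```

```bash
python3 - <<'E'
from h import *
np.set_printoptions(precision=4,suppress=True)
o=monitor.get_obs(); print(o['clock'],o['eef_pos'],o['ft_force'])
t,s=cam('top'),cam('side')
for c,n in((s,'side'),(t,'top')):
    hsv=cv2.cvtColor(c['color'],cv2.COLOR_RGB2HSV)
    u,v=map(int,proj(c,(*world(-.06,0),.05)))
    for nm,lo,hi in(('head',(5,150,40),(14,255,220)),('handle',(14,90,120),(24,200,255))):
        m=cv2.inRange(hsv,lo,hi);k,l,st,ct=cv2.connectedComponentsWithStats(m)
        for i in range(1,k):
            if st[i][4]>25 and abs(ct[i][0]-u)<60 and abs(ct[i][1]-v)<60: print(n,nm,st[i],ct[i])
    # predictions
    print(n,'pred head top c',proj(c,(*world(-.06,0),.07)),'tail',proj(c,(*world(-.227,0),.049)),'hroot',proj(c,(*world(-.0925,0),.049)))
E
```

```text
18.175 [0.3812 0.105  0.1106] [0.0618 0.5985 0.047 ]
side head [252 245  27  28 560] [264.6268 257.1982]
side handle [234 230  13  19  26] [240.5385 239.8462]
side handle [275 259  44  19 291] [296.7732 268.079 ]
side handle [253 272  18  30  96] [262.2292 286.2604]
side pred head top c (np.float64(263.4462676368291), np.float64(253.11450167996952)) tail (np.float64(324.93789782519934), np.float64(278.0052961918851)) hroot (np.float64(275.1129780498134), np.float64(262.0827989299462))
top head [225 197  20  23 215] [235.3349 207.0512]
top handle [218 131  38  57 461] [236.8937 164.8937]
top handle [212 196  32  54 624] [231.8333 216.5705]
top handle [242 224  14   5  68] [248.5    225.9412]
top pred head top c (np.float64(234.45266982173683), np.float64(206.66973143946444)) tail (np.float64(229.76807665353277), np.float64(266.7554051541024)) hroot (np.float64(234.27805974813845), np.float64(218.92049993726553))
```

Form at about (-0.06, 0) on the shelf. To know the true fingertip height for the handle grip, I touch the bare bench beside it with the fingers nearly shut.

Emit:
{"fn": "move_arm", "kwargs": {
  "moves": [
    [[0,-0.045,0,0,25],[0,-0.09,0,0,25],[0,-0.09,-0.05,0,25],[0,-0.09,-0.1,0,25],[0,-0.09,-0.13,0,25]]
  ]
}}

```text
clock: 18.9
eef_pos: [0.3823, 0.0144, -0.0216]
tool_rot: [0.056, 0.997, -0.052, -0.002]
ft_force: [0.0, -0.4, 0.1]
grip_width: 0.0215
grasp_force: 0.0
```

Emit:
{"fn": "move_arm", "kwargs": {
  "moves": [
    [[0,0,-0.004,0,25],[0,0,-0.007,0,25],[0,0,-0.01,0,25],[0,0,-0.012,0,25]]
  ]
}}

```text
clock: 19.4
eef_pos: [0.3838, 0.0151, -0.031]
tool_rot: [0.056, 0.997, -0.052, 0.0]
ft_force: [0.5, -1.1, -0.0]
grip_width: 0.0214
grasp_force: 0.0
```

Emit:
{"fn": "move_arm", "kwargs": {
  "moves": [
    [[0,0,-0.002,0,25],[0,0,-0.004,0,25],[0,0,-0.006,0,25]]
  ]
}}

```text
clock: 19.77
eef_pos: [0.3834, 0.0153, -0.035]
tool_rot: [0.056, 0.997, -0.052, -0.0]
ft_force: [-12.7, 1.8, 52.2]
grip_width: 0.0214
grasp_force: 26.0
```

Emit:
{"fn": "move_arm", "kwargs": {
  "moves": [
    [[0,0,-0.002,0,25],[0,0,-0.004,0,25]]
  ]
}}

```text
clock: 20.02
eef_pos: [0.3836, 0.0155, -0.0355]
tool_rot: [0.055, 0.997, -0.052, 0.001]
ft_force: [-24.8, 2.2, 97.9]
grip_width: 0.0212
grasp_force: 49.1
```

Contact at TCP z≈-0.034, so the tip offset is 34 mm. Back up at once.

Emit:
{"fn": "move_arm", "kwargs": {
  "moves": [
    [[0,0,0.015,0,25],[0,0,0.05,0,25],[0,0,0.11,0,50],[0,-0.03,0.13,0,65],[0,-0.06,0.13,0,65]]
  ]
}}

```text
clock: 20.65
eef_pos: [0.3849, -0.0455, 0.0906]
tool_rot: [0.055, 0.997, -0.052, 0.002]
ft_force: [1.0, 0.1, -0.1]
grip_width: 0.0557
grasp_force: 0.0
```

```bash
python3 - <<'E'
from h import *
np.set_printoptions(precision=4,suppress=True)
o=monitor.get_obs(); print(o['clock'],o['eef_pos'],o['ft_force'])
s=cam('side')
hsv=cv2.cvtColor(s['color'],cv2.COLOR_RGB2HSV)
m=cv2.inRange(hsv,(12,70,90),(26,220,255));m[:,:272]=0;m[:,335:]=0;m[:250]=0;m[:255,:]=0;m[290:]=0
pts=[]
for k in range(273,334,3):
    r=np.flatnonzero(m[:,k])
    if len(r): p=case(onz(s,k,(r.min()+r.max())/2,.049)); print(k,r.min(),r.max(),p)
hd=cv2.inRange(hsv,(5,150,40),(14,255,220));n,l,st,ct=cv2.connectedComponentsWithStats(hd)
for i in range(1,n):
    if st[i][4]>300 and abs(ct[i][0]-264)<20 and abs(ct[i][1]-256)<20: print(st[i],ct[i])
E
```

```text
20.65 [ 0.3849 -0.0455  0.0906] [ 1.0234  0.0596 -0.1161]
273 255 287 [-0.0984  0.029 ]
276 259 285 [-0.1066  0.0291]
279 259 282 [-0.1119  0.0217]
282 260 273 [-0.1142  0.0068]
285 258 267 [-0.1166 -0.0084]
288 255 269 [-0.1232 -0.0129]
291 263 270 [-0.1355 -0.002 ]
294 264 271 [-0.1438 -0.0019]
297 265 272 [-0.152  -0.0017]
300 266 273 [-0.1601 -0.0016]
303 267 274 [-0.1683 -0.0015]
306 268 275 [-0.1764 -0.0014]
309 269 276 [-0.1845 -0.0012]
312 270 277 [-0.1925 -0.0011]
315 271 278 [-0.2005 -0.001 ]
318 272 279 [-0.2085 -0.0009]
321 273 280 [-0.2164 -0.0007]
324 274 280 [-0.2239 -0.0021]
[252 245  27  28 559] [264.6297 257.1968]
```

Emit:
{"fn": "move_arm", "kwargs": {
  "moves": [
    [[-0.005,0.05,0,0,65],[-0.0155,0.1,0,0,65],[-0.0155,0.14,0,0,65],[-0.0155,0.1505,-0.03,0,65],[-0.0155,0.1505,-0.06,0,65]]
  ]
}}

```text
clock: 21.32
eef_pos: [0.3677, 0.1069, 0.0278]
tool_rot: [0.055, 0.997, -0.052, 0.0]
ft_force: [-0.3, 0.5, 0.5]
grip_width: 0.0557
grasp_force: 0.0
```

Emit:
{"fn": "move_arm", "kwargs": {
  "moves": [
    [[0,0,-0.015,0,65],[0,0,-0.03,0,65],[0,0,-0.03,0,65]]
  ]
}}

```text
clock: 21.7
eef_pos: [0.3658, 0.1051, -0.0026]
tool_rot: [0.056, 0.997, -0.053, -0.002]
ft_force: [-0.2, -1.0, -0.3]
grip_width: 0.0554
grasp_force: 0.0
```

Emit:
{"fn": "move_arm", "kwargs": {
  "moves": [
    [[0.003,0,0.003,0,65],[0.003,0,0.003,0,10],[0.003,0,0.003,0,10],[0.003,0,0.003,0,10],[0.003,0,0.003,0,10]]
  ]
}}

```text
clock: 22.32
eef_pos: [0.3707, 0.1057, 0.0015]
tool_rot: [0.056, 0.997, -0.052, -0.0]
ft_force: [0.2, 0.4, 0.3]
grip_width: 0.0159
grasp_force: 58.5
```

```bash
cat > loc.py <<'E'
from h import *
np.set_printoptions(precision=4,suppress=True)
o=monitor.get_obs(); print(o['clock'],o['eef_pos'],case(o['eef_pos']),o['ft_force'],o['grip_width'],o['grasp_force'])
s=cam('side')
hsv=cv2.cvtColor(s['color'],cv2.COLOR_RGB2HSV)
hd=cv2.inRange(hsv,(5,150,40),(14,255,220));hd[225:290,200:300]*=1
n,l,st,ct=cv2.connectedComponentsWithStats(hd)
for i in range(1,n):
    if st[i][4]>30 and 160<ct[i][0]<300 and 215<ct[i][1]<290: print('head',st[i],ct[i],case(onz(s,*ct[i],.055)))
m=cv2.inRange(hsv,(12,70,90),(26,220,255))
u0=int(proj(s,(*world(-.23,0),.049))[0])
for x in np.arange(-.23,-.02,.01):
    u,v=proj(s,(*world(x,-.001),.049));u=int(round(u));v=int(round(v))
    r=[q for q in range(v-7,v+8) if m[q,u]]
    if r: print('h',round(x,3),min(r)-v,max(r)-v,end=' ; ')
E
python3 loc.py
```

```text
22.325 [0.3707 0.1057 0.0015] [-0.207  -0.0051] [0.2312 0.4061 0.2734] 0.01593740349956269 58.49622666835785
head [252 245  27  28 559] [264.653  257.2093] [-0.0632 -0.0001]
h -0.22 1 1 ; h -0.19 -4 -3 ; h -0.18 -4 0 ; h -0.17 -4 3 ; h -0.16 -4 3 ; h -0.15 -3 3 ; h -0.14 -4 3 ; h -0.13 -7 3 ; h -0.12 -7 2 ; h -0.11 -4 2 ; h -0.1 -4 2 ; h -0.09 -7 -4 ; h -0.08 -7 4 ; h -0.07 -7 4 ; h -0.06 -7 4 ; h -0.05 -7 4 ; h -0.04 -7 5 ; h -0.03 -7 2 ;
```

Handle gripped, head unmoved. Push in along the case axis.

Emit:
{"fn": "move_arm", "kwargs": {
  "moves": [
    [[0.02,-0.002,0,0,10],[0.04,-0.004,0,0,10],[0.055,-0.006,0,0,10],[0.07,-0.0075,0,0,10],[0.08,-0.0085,0,0,10]]
  ]
}}

```text
clock: 23.0
eef_pos: [0.4464, 0.0966, 0.0003]
tool_rot: [0.056, 0.997, -0.052, -0.005]
ft_force: [-7.6, 2.0, 3.7]
grip_width: 0.0158
grasp_force: 59.0
```

```bash
python3 loc.py
```

```text
23.0 [0.4464 0.0966 0.0003] [-0.1307 -0.0061] [-7.5943  1.979   3.7425] 0.015761556310691607 58.9663964509964
head [238 239  15  25 202] [244.6683 251.396 ] [-0.0071  0.0016]
h -0.15 -2 0 ; h -0.1 -4 -1 ; h -0.09 -4 2 ; h -0.08 -3 3 ; h -0.07 -4 2 ; h -0.06 -4 2 ; h -0.05 -4 2 ; h -0.04 -4 2 ; h -0.03 -5 2 ;
```

Emit:
{"fn": "move_arm", "kwargs": {
  "moves": [
    [[0.012,-0.0012,0,0,10],[0.024,-0.0025,0,0,10],[0.036,-0.0038,0,0,10],[0.048,-0.005,0,0,10],[0.055,-0.0058,0,0,10]]
  ]
}}

```text
clock: 23.68
eef_pos: [0.5033, 0.0909, 0.0006]
tool_rot: [0.056, 0.997, -0.052, -0.003]
ft_force: [-5.0, 0.1, 1.9]
grip_width: 0.0157
grasp_force: 58.7
```

```bash
python3 loc.py
```

```text
23.675 [0.5033 0.0909 0.0006] [-0.0735 -0.0058] [-5.0486  0.1044  1.9467] 0.015675230338727503 58.74801456928253
h -0.09 -3 1 ; h -0.04 -4 -2 ; h -0.03 -4 1 ;
```

Emit:
{"fn": "move_arm", "kwargs": {
  "moves": [
    [[0.003,0,0,0,10],[0.006,-0.0005,0,0,10],[0.008,-0.001,0,0,10],[0.01,-0.001,0,0,10]]
  ]
}}

```text
clock: 24.22
eef_pos: [0.515, 0.0902, 0.0014]
tool_rot: [0.056, 0.997, -0.052, -0.001]
ft_force: [-5.4, 1.4, 2.5]
grip_width: 0.0157
grasp_force: 58.7
```

Emit:
{"fn": "move_arm", "kwargs": {
  "moves": [
    [[0.001,0,0,0,10],[0.002,0,0,0,10]]
  ]
}}

```text
clock: 24.48
eef_pos: [0.5149, 0.0901, 0.0009]
tool_rot: [0.056, 0.997, -0.052, -0.003]
ft_force: [-8.4, 0.7, 3.8]
grip_width: 0.0158
grasp_force: 58.8
```

Emit:
{"fn": "move_arm", "kwargs": {
  "moves": [
    [[0.0015,0,0,0,10],[0.003,0,0,0,10],[0.003,0,0,0,10]]
  ]
}}

```text
clock: 24.85
eef_pos: [0.5145, 0.09, 0.0001]
tool_rot: [0.055, 0.997, -0.052, -0.006]
ft_force: [-12.4, 1.8, 6.5]
grip_width: 0.0159
grasp_force: 59.2
```

```bash
python3 loc.py; python3 - <<'E'
from h import *
s=cam('side');c=s['color']
# brightness along shelf/flap visible? handle visible extent
cv2.imwrite('pics/z.png',c)
E
```

```text
24.85 [0.5145 0.09   0.0001] [-0.0623 -0.0055] [-12.419    1.7898   6.5303] 0.01585377398795161 59.156856536865234
h -0.11 6 7 ; h -0.08 -2 -1 ; h -0.03 -4 -3 ;
```

The TCP stalls at case x = -0.062, so the form is at about 0.086, against the stop. Open, go straight up, and look at the result.

Emit:
{"fn": "move_arm", "kwargs": {
  "moves": [
    [[0,0,0,0,60],[0,0,0,0,60],[0,0,0,0,60],[0,0,0.03,0,60],[0,0,0.07,0,60]]
  ]
}}

```text
clock: 25.58
eef_pos: [0.5196, 0.0899, 0.0711]
tool_rot: [0.056, 0.997, -0.052, -0.002]
ft_force: [0.0, 0.2, 0.0]
grip_width: 0.0511
grasp_force: 0.0
```

Emit:
{"fn": "move_arm", "kwargs": {
  "moves": [
    [[-0.02,0,0.04,0,60],[-0.05,-0.03,0.06,0,40],[-0.09,-0.07,0.06,0,20],[-0.13,-0.11,0.06,0,0],[-0.13,-0.11,0.06,0,0]]
  ]
}}

```text
clock: 26.2
eef_pos: [0.3872, -0.0217, 0.1313]
tool_rot: [0.058, 0.997, -0.052, -0.001]
ft_force: [0.0, -0.7, 0.7]
grip_width: -0.0001
grasp_force: 0.0
```

```bash
python3 loc.py; python3 - <<'E'
from h import *
np.set_printoptions(precision=4,suppress=True)
s=cam('side');c=s['color'];hsv=cv2.cvtColor(c,cv2.COLOR_RGB2HSV)
for x in np.arange(-.11,.0,.005):
    u,v=proj(s,(*world(x,-.001),.052));print(round(x,3),c[int(round(v)),int(round(u))],end=' ')
print()
# head seen through clear tunnel: profile along y=0 at z=.07 inside
for x in np.arange(0,.13,.006):
    u,v=proj(s,(*world(x,0),.07));print(round(x,3),c[int(round(v)),int(round(u))],end=' ')
print()
# flap plane column samples z at x=0,y=.02
for z in np.arange(.03,.085,.005):
    u,v=proj(s,(*world(0,.0),z));print(round(z,3),c[int(round(v)),int(round(u))],end=' ')
t=cam('top');print()
for x in np.arange(-.11,.125,.008):
    u,v=proj(t,(*world(x,0),.052 if x<0 else .07));print(round(x,3),t['color'][int(round(v)),int(round(u))],end=' ')
# knob
g=s['color'].max(2)<40; n,l,st,ct=cv2.connectedComponentsWithStats(g.astype(np.uint8))
for i in range(1,n):
    if st[i][4]>40 and 200<ct[i][0]<320 and 280<ct[i][1]<350: print('knob',st[i],ct[i],[proj(s,(*world(-.105,.056+q),.053)) for q in(.11,)])
E
```

```text
26.2 [ 0.3872 -0.0217  0.1313] [-0.177  -0.1301] [ 0.0149 -0.6973  0.7102] -0.00014832194327684214 0.0
h -0.13 -7 -7 ; h -0.12 -7 2 ; h -0.11 0 7 ; h -0.08 -4 1 ; h -0.07 -4 2 ; h -0.06 -4 2 ; h -0.05 -4 2 ; h -0.04 -4 2 ; h -0.03 -4 2 ; -0.11 [80 58 23] -0.105 [103 103  94] -0.1 [149 147 136] -0.095 [151 151 138] -0.09 [125 123 114] -0.085 [121 117 106] -0.08 [114  83  40] -0.075 [182 137  73] -0.07 [189 141  74] -0.065 [180 137  72] -0.06 [189 143  77] -0.055 [186 141  75] -0.05 [193 146  79] -0.045 [179 134  72] -0.04 [189 141  75] -0.035 [181 137  72] -0.03 [191 144  79] -0.025 [195 148  78] -0.02 [190 141  75] -0.015 [196 150  79] -0.01 [188 142  77] -0.005 [102  73  40] 
0.0 [54 44 26] 0.006 [130  86  21] 0.012 [148 102  32] 0.018 [152 153 146] 0.024 [149 151 143] 0.03 [152 154 144] 0.036 [148 150 140] 0.042 [140 138 123] 0.048 [140 137 123] 0.054 [140 135 123] 0.06 [147 142 128] 0.066 [146 139 124] 0.072 [146 138 124] 0.078 [148 142 127] 0.084 [146 141 125] 0.09 [147 142 124] 0.096 [150 144 128] 0.102 [148 143 127] 0.108 [145 140 124] 0.114 [140 134 123] 0.12 [123 128 120] 0.1
[... 243 characters left out ...]
-0.102 [129 125 108] -0.094 [160 162 145] -0.086 [186 189 168] -0.078 [165 133  81] -0.07 [175 139  85] -0.062 [182 146  89] -0.054 [188 150  89] -0.046 [173 140  85] -0.038 [179 141  85] -0.03 [187 151  90] -0.022 [191 153  91] -0.014 [178 142  86] -0.006 [112  90  59] 0.002 [190 143  58] 0.01 [173 166 147] 0.018 [170 170 160] 0.026 [169 169 158] 0.034 [170 170 159] 0.042 [168 168 157] 0.05 [156 155 149] 0.058 [162 161 151] 0.066 [160 159 147] 0.074 [159 157 145] 0.082 [160 158 147] 0.09 [159 156 146] 0.098 [160 157 145] 0.106 [159 158 145] 0.114 [158 156 143] 0.122 [145 151 144] knob [247 301  12  27 254] [252.7795 313.9921] [(np.float64(253.45036536601762), np.float64(313.9321495365563))]
```

The handle end is at case x = -0.082 and the nose at about 0.117, so the form is home. The steel flap shows shut around the handle, and the guard is at about 0.11 open. Next I go to the knob's +y side with shut fingers.

Emit:
{"fn": "move_arm", "kwargs": {
  "moves": [
    [[0.018,0.055,0,0,0],[0.036,0.11,0,0,0],[0.054,0.165,0,0,0],[0.072,0.22,0,0,0],[0.09,0.275,0,0,0]]
  ]
}}

```text
clock: 26.98
eef_pos: [0.4815, 0.2589, 0.1309]
tool_rot: [0.055, 0.997, -0.052, -0.0]
ft_force: [0.8, -1.0, 0.5]
grip_width: 0.0
grasp_force: 0.0
```

Emit:
{"fn": "move_arm", "kwargs": {
  "moves": [
    [[0.015,0.05,0,0,0],[0.018,0.062,0,0,0],[0.018,0.062,-0.05,0,0],[0.018,0.062,-0.1,0,0],[0.018,0.062,-0.12,0,0]]
  ]
}}

```text
clock: 27.6
eef_pos: [0.496, 0.316, 0.0073]
tool_rot: [0.055, 0.997, -0.054, -0.003]
ft_force: [0.1, -0.2, 0.5]
grip_width: -0.0
grasp_force: 0.0
```

```bash
cat > g.py <<'E'
from h import *
np.set_printoptions(precision=4,suppress=True)
o=monitor.get_obs(); print(o['clock'],o['eef_pos'],case(o['eef_pos']),o['ft_force'])
s=cam('side');c=s['color']
# brass top edge of the plate: scan along track line at z=.089
row=[]
for y in np.arange(-.06,.2,.005):
    u,v=proj(s,(*world(-.105,y),.087)); h=cv2.cvtColor(c[int(round(v)):int(round(v))+1,int(round(u)):int(round(u))+1],cv2.COLOR_RGB2HSV)[0,0]
    row.append((round(y,3),'B' if h[2]<60 else 'o' if h[1]>70 and 10<h[0]<30 else '.'))
print(row[0][0],row[-1][0],''.join(r[1] for r in row))
E
python3 g.py
```

```text
27.6 [0.496  0.316  0.0073] [-0.1047  0.2173] [ 0.0831 -0.2198  0.5377]
-0.06 0.195 ..........................ooooooooooooooooBBBBBBBBBB
```

Emit:
{"fn": "move_arm", "kwargs": {
  "moves": [
    [[-0.002,-0.02,0,0,0],[-0.0042,-0.04,0,0,0],[-0.0064,-0.06,0,0,0],[-0.0085,-0.08,0,0,0],[-0.0106,-0.1,0,0,0]]
  ]
}}

```text
clock: 28.28
eef_pos: [0.4879, 0.2167, 0.0119]
tool_rot: [0.056, 0.997, -0.052, -0.0]
ft_force: [-1.2, 0.5, 3.0]
grip_width: -0.0004
grasp_force: 1.5
```

```bash
python3 g.py
```

```text
28.275 [0.4879 0.2167 0.0119] [-0.1022  0.1177] [-1.2386  0.55    3.0322]
-0.06 0.195 ..........ooooooooooBBBBBBBBBBBBBBBBBBBBBBBBB.......
```

Emit:
{"fn": "move_arm", "kwargs": {
  "moves": [
    [[-0.0011,-0.01,0,0,0],[-0.002,-0.018,0,0,0],[-0.0027,-0.025,0,0,0],[-0.0034,-0.032,0,0,0],[-0.0038,-0.036,0,0,0]]
  ]
}}

```text
clock: 28.95
eef_pos: [0.4845, 0.1814, 0.012]
tool_rot: [0.056, 0.997, -0.052, 0.0]
ft_force: [-1.2, -0.0, 5.5]
grip_width: 0.0002
grasp_force: 2.5
```

```bash
python3 g.py
```

```text
28.95 [0.4845 0.1814 0.012 ] [-0.1018  0.0822] [-1.1676 -0.0057  5.5484]
-0.06 0.195 ...oooooo..oBBBBBBBBBBBBBBBBBBBBBBBBB...............
```

Emit:
{"fn": "move_arm", "kwargs": {
  "moves": [
    [[-0.0002,-0.002,0,0,0],[-0.0004,-0.004,0,0,0],[-0.0004,-0.004,0,0,0]]
  ]
}}

```text
clock: 29.38
eef_pos: [0.4846, 0.1813, 0.0123]
tool_rot: [0.055, 0.997, -0.048, 0.0]
ft_force: [-2.1, 11.2, 4.8]
grip_width: 0.0002
grasp_force: 5.3
```

The guard is at its rigid stop: no further motion, force rising to 11 N. Retreat to +y and up.

Emit:
{"fn": "move_arm", "kwargs": {
  "moves": [
    [[0.001,0.01,0,0,0],[0.004,0.04,0,0,0],[0.006,0.06,0.03,0,0],[0.006,0.06,0.08,0,0],[0.006,0.06,0.13,0,0]]
  ]
}}

```text
clock: 30.0
eef_pos: [0.4888, 0.2367, 0.1414]
tool_rot: [0.056, 0.997, -0.053, -0.002]
ft_force: [0.3, 0.2, 0.2]
grip_width: -0.0001
grasp_force: 0.0
```

Emit:
{"fn": "move_arm", "kwargs": {
  "moves": [
    [[-0.04,0.02,0.02,0,0],[-0.09,0.03,0.02,0,0],[-0.1,0.03,0.02,0,0],[-0.1,0.03,0.02,0,0],[-0.1,0.03,0.02,0,0]]
  ]
}}

```text
clock: 30.62
eef_pos: [0.3904, 0.2669, 0.1609]
tool_rot: [0.056, 0.997, -0.052, -0.001]
ft_force: [-0.4, 0.4, -0.1]
grip_width: -0.0003
grasp_force: 0.0
```

```bash
python3 g.py; python3 - <<'E'
from h import *
s=cam('side');c=s['color']
b=c.max(2)<40; n,l,st,ct=cv2.connectedComponentsWithStats(b.astype(np.uint8))
for i in range(1,n):
    if st[i][4]>100 and 200<ct[i][0]<320 and 230<ct[i][1]<350: print('knob',st[i],ct[i],proj(s,(*world(-.105,.056),.053)),proj(s,(*world(-.105,.066),.053)))
for x in np.arange(.09,.13,.004):
    u,v=proj(s,(*world(x,0),.07));print(round(x,3),c[int(round(v)),int(round(u))],end=' ')
for z in np.arange(.05,.08,.005):
    u,v=proj(s,(*world(0,.0),z));print(round(z,3),c[int(round(v)),int(round(u))],end=' ')
t=cam('top')['color'];print()
T=cam('top')
for x in np.arange(-.1,-.06,.003):
    u,v=proj(T,(*world(x,0),.052));print(round(x,3),T['color'][int(round(v)),int(round(u))],end=' ')
E
```

```text
30.625 [0.3904 0.2669 0.1609] [-0.2044  0.1573] [-0.4168  0.372  -0.0717]
-0.06 0.195 oBBBBBBBBBBBBBoooooooBBBBBBBBB......................
knob [ 279  231   41   61 1355] [298.0797048  256.84649446] (np.float64(271.3706296207304), np.float64(278.7545172696016)) (np.float64(269.8370981178724), np.float64(281.76418606602635))
knob [267 266  10  26 231] [271.48051948 278.25974026] (np.float64(271.3706296207304), np.float64(278.7545172696016)) (np.float64(269.8370981178724), np.float64(281.76418606602635))
0.09 [153 147 131] 0.094 [154 149 131] 0.098 [153 149 131] 0.102 [154 149 130] 0.106 [154 148 131] 0.11 [150 145 129] 0.114 [146 141 129] 0.118 [136 137 130] 0.122 [128 133 124] 0.126 [131 137 130] 0.13 [131 136 128] 0.05 [108  78  42] 0.055 [86 68 49] 0.06 [63 53 47] 0.065 [55 49 47] 0.07 [55 43 29] 0.075 [68 45 18] 
-0.1 [194 181 144] -0.097 [192 190 167] -0.094 [192 195 176] -0.091 [192 194 177] -0.088 [191 194 176] -0.085 [156 157 137] -0.082 [159 134  90] -0.079 [169 136  83] -0.076 [175 140  81] -0.073 [175 139  84] -0.07 [179 141  85] -0.067 [181 143  86] -0.064 [183 146  89] -0.061 [185 147  90]
```

The knob sits within 1 px of its shut position, the form is home, and the arm is clear. I hand the job in.

```bash
python3 -c "
from workcell import job
print(job.job_done())"
```

```text
the job is handed in; nothing more can be done
None
```

I handed the job in at about 31 s; by the cameras and forces the form is home against the back stop, the flap is shut behind its head, the guard is at its rigid stop and the arm is clear, but no verdict came back and I did not measure whether the bystanders moved.

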